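# Stock a core spindle and press its shelf label home

## Robot

A 7-joint arm with a two-finger parallel gripper is mounted at the origin on the work surface. World frame = base frame: x ahead of the robot, y to its left, z up, the work surface at z = 0. Lengths are in m, angles in rad, forces in N, time in s.
With the tool pointing down it reaches from about 0.425 to 0.875 m from the base axis. Payload 4.7 kg.
Tool frame: the origin (TCP) lies midway between the tips of the shut fingers; the grasp point (between the pads) lies 19 mm behind it; z points along the fingers, y is the direction in which the jaws open and shut (so a half turn about z gives the same grasp; the last joint's range is limited). The gripper opens to 87 mm and grips with 3 to 60 N. Pads are 19 mm wide; open, the fingers measure 117 mm over their backs; the gripper's body (75 mm by 190 mm) begins 51 mm behind the grasp point.
Start: joints at [-1.255, 0.321, -0.07, 1.45, 0.023, 1.371, -0.057], TCP at [0.193, 0.621, 0.194] pointing down, gripper open.
Joint ranges: [-2.86, 2.86], [-0.3, 2.09], [-1.38, 1.24], [0.06, 2.45], [-1.56, 4.7], [0.09, 2.05], [-2.69, 2.69]. Speed limits (rad/s): [2.57, 2.57, 3.14, 3.14, 3.14, 3.14, 3.14].

## Interface

Orientations are given as a rotation vector (axis times angle).
In Python, from bench import get_state, eyes, job gives the robot as it stands. The module is installed in compiled form; this text tells all that it offers.
- The arm moves only by the shell command python3 -m jog 'ROWS' [FORCE]. ROWS is JSON, a list that holds one entry, the list of rows, each a list of 5 numbers: the opening, from 0 (shut) to 1 (fully open), then the shift along the tool's x, y, z in units of 40 mm (1.0 is 40 mm), then the turn about the tool's z in units of 5 degrees (1.0 is 5 degrees). In form: [[[jaw, dx, dy, dz, turn], ...]]. A call has 1 to 10 rows; each row shifts and turns the commanded pose from where the row before left it, along the tool's axes as they then stand; what a row does not reach is not made up. A row lasts 1/8 s, in which the tool goes at most 62.5 mm and 10.7 degrees, less where a joint would pass 70% of its speed; a pose out of reach is approached as far as the arm can. A call is refused whole if a number of a shift passes 1 or a number of a turn 1, either way. A call with a gripper value outside its range is refused whole. The fingers move at their own pace and stop on an object; FORCE is the grip in N (left out, the last holds). Time passes only in rows, so rows that do not move let the fingers close. It gives the time, the measured TCP pose, the force and the opening at its end, in the units of the state.
- get_state(): the state, without advancing time (a new reading comes with each control period).
- eyes.get_image(name): name is "scene" or "top" or "wrist"; returns (picture, depth): 480x640x3 uint8, red, green, blue; 480x640 float32, m along the optical axis (not along the pixel's ray), 0 where there is no reading.
- eyes.camera_params(name): a dict with "camera_matrix" (3x3 intrinsics, pixels), "k1" (the pictures are not rectified: a ray, as slopes to the right and down, at radius r is drawn at 1 + k1 r^2 times it, then the intrinsics apply), "pose" (4x4, takes a point from camera to world coordinates); the wrist camera has in their place "mount" (4x4, takes a point from camera to tool coordinates, whose origin is the TCP and whose axes are the flange's). Camera axes: x right, y down, z forward; pixel columns grow to the right and rows downward; lengths in m; the calibration is good to about 2 mm. A picture is of the moment at which its call begins: read the wrist's pose just before it. camera_params takes no time and is no camera call.
- job.close_job(): hands the job in, once; it reports no verdict.
The state is a dict: "time": time; "joint_positions": joint angles; "qd": joint speeds; "joint_torque": joint torques, N m; "position": TCP position; "tool_rot": TCP orientation; "ft_force": force on the tool from outside, world axes, zero at the start; "torque": the same for the moment, N m; "grip_width": opening from 0.0 (shut) to 1.0 (fully open).
Only numpy, scipy, OpenCV 4.12 (cv2) and the standard library are available. Lean on these libraries where they do the work, as an engineer would, in place of code of your own. Each camera call takes 0.05 s, during which the arm holds its last target. There are 200 camera calls.

## Task

Stock the empty spindle on the bench shelf: lower the big green toroid core down its post fully home, then the small yellow core on top of it, setting the brittle cores down without dropping them. Then take the yellow label holder from the rack and push its tongue straight down behind the sprung lip along the shelf's front edge, card side out and centred in front of that spindle, until it is fully home. Finish while still holding it there, firmly pressed down (for the fixing pin to be fitted), and leave everything else as it stands.

Things in the scene. Friction and masses are not known exactly. Their poses are not given: they have to be found in the camera images.
- core_big_mid (a point): Centre (half-way up) of the big green toroid core: a ring 56 mm across, bore 26 mm, 22 mm high, about 160 g, lying flat on the bench, bore upright.
- core_small_mid (a point): Centre (half-way up) of the small yellow toroid core: a ring 46 mm across, bore 22 mm, 20 mm high, about 90 g, lying flat on the bench, bore upright.
- spindle: Empty core spindle, fixed on the shelf: black round foot 60 mm across, 6 mm thick (cores rest on it), steel post 16 mm thick with a tapered top 76 mm above the shelf board. Origin: on the post's axis, underside of the foot. x points away from the shelf's front edge, y runs along the shelf; the front face of the shelf's front beam is 90 mm from the axis, on the -x side.
- channel_mid (a point): Label channel on the shelf's front edge: this point is at its mid-length, on the beam's front face (the channel's back wall), at the height of the channel's floor, 62 mm above the bench. x into the shelf, y along it (channel 350 mm long), z up. The wall rises 28 mm above the floor, flush with the shelf board (90 mm above the bench).
- channel: The fixed floor of that label channel, a grey strip 9.5 mm wide and 350 mm long, on which the tongue's foot lands and must be kept pressed (a steady push of 12 to 15 N does it). Origin at the middle of its top, on the beam's front face; same axes as channel_mid.
- label_mid (a point): Centre of the yellow label holder's panel (50 g in all). It stands in the black slotted rack, foot 8 mm above the bench, beside a red spare in the other slot, 90 mm away. Panel 80 mm wide (y), 44 mm high (z), 9 mm thick (x), white card on its -x side. Can be taken from above by the panel's top edge, across its 9 mm.
- label_foot (a point): Bottom of the yellow holder's tongue, mid-width and mid-thickness. Tongue 66 mm wide (y), 24 mm long, 5 mm thick (tapering to 3 mm over the last 5), back flush with the panel's back; panel centre 46 mm above and 2 mm to -x. -x is the card side, to face away from the shelf. Home, the tongue's back lies on the channel's wall: this point is 2.5 mm in front of the wall, on the floor.
- spare: Red spare label holder, same size, in the rack's other slot (the two change places). Leave it. Origin at its tongue's foot.
- bottle: White bottle with red cap, 44 mm across, 110 mm tall, on the bench. Leave it. Origin under its centre.
- carton: Small cardboard box 90 x 70 x 50 mm on the bench. Leave it. Origin under its centre.
- driver: Orange-handled screwdriver 160 mm long lying on the bench. Leave it. Origin under its middle.
- stocked: The shelf's other spindle, already stocked with a blue and a grey core and a blue label in the channel; all fixed, 130 mm or more along the shelf from the empty one (either side). Top of its post 76 mm above the shelf board. Origin as for the empty spindle.
- lip (a joint): Opening angle of the grey sprung lip in front of that wall, hinged at its foot; 0 = shut. Shut, its bead 14 mm above the floor leaves a 4 mm gap to the wall; above it the lip flares out to a mouth about 10 mm wide, 22 mm above the floor. It yields outward at about 5 to 8 N and resists the tongue by 2 to 9 N, most as the taper passes the bead, before the floor stops it dead.
Mind the look-alikes: they are no part of the job. Leave any orange look-alike of the part that bears label_mid alone. Leave any grey look-alike of the part that bears core_small_mid alone.

How it is judged:
On the way, in this order (a step that is already met when the one before it is completed fails the run):
1. the big core is fully home on the empty spindle and let go (z of core_big_mid in the frame of spindle below 0.02 m and horizontal distance between core_big_mid and spindle below 0.008 m and angle between core_big_mid's own z axis and vertical below 0.06 rad and contact force between the fingers and core_big below 0.1 N), for 0.2 s.
2. the small core is fully home on top of the big one and let go (z of core_small_mid in the frame of spindle below 0.041 m and horizontal distance between core_small_mid and spindle below 0.006 m and angle between core_small_mid's own z axis and vertical below 0.06 rad and z of core_big_mid in the frame of spindle below 0.02 m and contact force between the fingers and core_small below 0.1 N), for 0.2 s.
At the end, for the whole second after the job is handed in: Big core home on the foot and small core on it (each within 3 mm), both round the post; label foot within 2 mm of the channel floor, behind the lip, card out, upright, within 15 mm of the spindle's middle along the shelf; robot still on it, pressing it on the floor with over 3 N (z of core_big_mid in the frame of spindle below 0.02 m and horizontal distance between core_big_mid and spindle below 0.008 m and z of core_small_mid in the frame of spindle between 0.034 and 0.041 m and horizontal distance between core_small_mid and spindle below 0.006 m and z of label_foot in the frame of channel_mid between -0.003 and 0.002 m and x of label_foot in the frame of channel_mid between -0.006 and 0 m and z of label_mid in the frame of label_foot above 0 m and x of label_mid in the frame of channel_mid below -0.001 m and y of label_foot in the frame of spindle between -0.015 and 0.015 m and angle between label_foot's own z axis and vertical below 0.12 rad and contact force between label and channel above 3 N and contact force between the fingers and label above 2 N); the arm keeps its last pose, push and grip.
It fails at once if the red spare label holder is disturbed (distance of spare from where it was at the start of the episode above 0.02 m).
It fails at once if the bottle, carton or screwdriver is disturbed (distance of any of bottle, carton, driver from where it was at the start of the episode above 0.02 m).
It fails at once if the big core is dropped (falls free faster than 0.6 m/s) (linear speed of core_big above 0.6 m/s and contact force between anything else and core_big below 0.05 N).
It fails at once if the small core is dropped (falls free faster than 0.6 m/s) (linear speed of core_small above 0.6 m/s and contact force between anything else and core_small below 0.05 N).
It also fails if it takes over 72 s, if anything falls off the work surface, if the arm or the gripper's body presses on something with over 40 N, if the wrist force passes 120 N, or if a joint passes its speed limit or range.

## Working session

There is one attempt and no reset: what is moved stays moved. The work goes in short steps, Python scripts to look and compute and a shell command to move; the robot and the scene stay as the last step left them, time stands still between calls to the robot, and variables do not carry over. Pictures are saved under pics/ and viewed, about 8 in all and at most 12, crops included, and the job is handed in when it is done.

```bash
mkdir -p pics
cat > h.py <<'E'
import numpy as np, cv2
from scipy.spatial.transform import Rotation as R
from bench import get_state, eyes, job
def cam(n):
    s=get_state(); p=eyes.camera_params(n); im,d=eyes.get_image(n)
    if n=="wrist":
        T=np.eye(4);T[:3,:3]=R.from_rotvec(s['tool_rot']).as_matrix();T[:3,3]=s['position'];T=T@np.array(p['mount'])
    else: T=np.array(p['pose'])
    K=np.array(p['camera_matrix']);k1=p['k1']
    v,u=np.mgrid[:480,:640]
    pts=cv2.undistortPoints(np.stack([u,v],-1).reshape(-1,1,2).astype(np.float64),K,np.array([k1,0,0,0,0.])).reshape(480,640,2)
    P=np.dstack([pts*d[...,None],d])@T[:3,:3].T+T[:3,3]
    P[d==0]=np.nan
    return im,P
def save(n,im): cv2.imwrite('pics/'+n+'.png',im[...,::-1])
E
python3 - <<'E'
from h import *
s=get_state();print({k:np.round(v,3) for k,v in s.items()}); print(R.from_rotvec(s['tool_rot']).as_matrix().round(3))
for n in('scene','top'):
    im,P=cam(n);save(n,im);np.savez('pics/'+n,im=im,P=P)
    print(n,np.round(eyes.camera_params(n)['pose'],3).tolist())
E
```

```text
{'time': np.float64(0.0), 'joint_positions': array([-1.255,  0.322, -0.07 ,  1.452,  0.023,  1.371, -0.057]), 'qd': array([-0.   ,  0.   , -0.002,  0.   , -0.001,  0.001,  0.   ]), 'joint_torque': array([-0.0000e+00, -4.9130e+01, -4.0400e-01, -3.1253e+01, -6.4000e-02,
        4.4000e-02,  0.0000e+00]), 'position': array([0.193, 0.62 , 0.193]), 'tool_rot': array([-4.720e-01, -3.106e+00,  3.000e-03]), 'ft_force': array([-0.07 ,  0.022,  0.829]), 'torque': array([0.01 , 0.086, 0.015]), 'grip_width': np.float64(0.997)}
[[-0.955  0.297 -0.   ]
 [ 0.297  0.955 -0.002]
 [-0.    -0.002 -1.   ]]
scene [[-0.171, 0.548, -0.819, 1.488], [0.985, 0.078, -0.154, 0.143], [-0.02, -0.833, -0.553, 0.741], [0.0, 0.0, 0.0, 1.0]]
top [[-0.004, -0.998, 0.059, 0.461], [-1.0, 0.003, -0.023, -0.023], [0.023, -0.059, -0.998, 1.087], [0.0, 0.0, 0.0, 1.0]]
```

View pics/top.png

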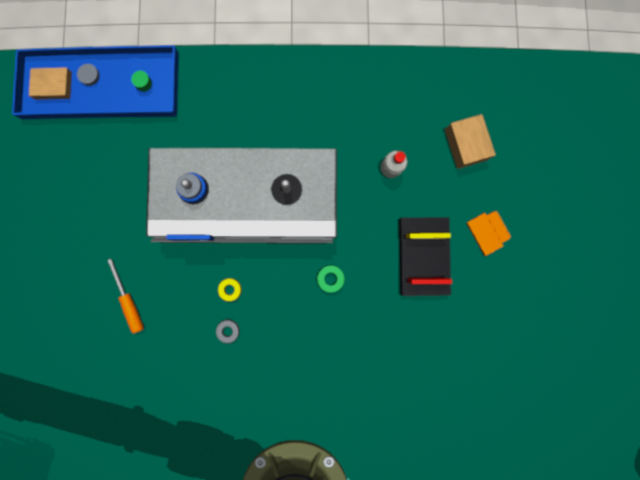

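View pics/scene.png

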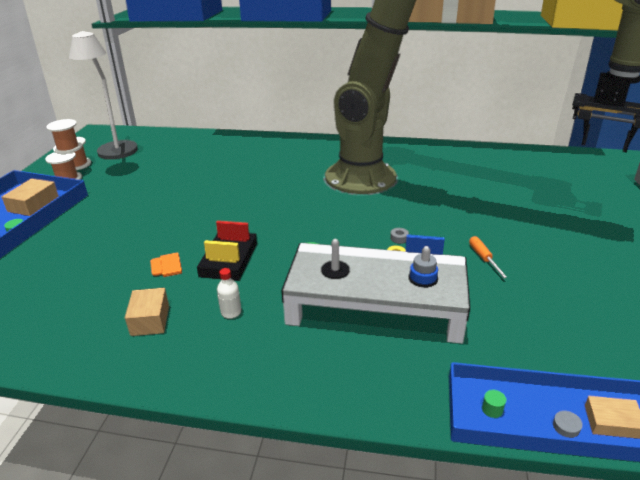

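The top picture has these pieces:
- **Green ring** at (331,279): the big core.
- **Rings at (229,289) and (227,331)**: yellow and grey. The yellow one is the small core and the grey one is the look-alike.
- **Rack**: yellow holder at (430,236), red spare at (430,282). The orange piece at (489,232) is the look-alike.
- **Shelf**: empty spindle at (287,188), stocked spindle at (191,187).

Next I'll measure these.

Run:
```python
from h import *
for cn in('top','scene'):
    z=np.load('pics/%s.npz'%cn);im,P=z['im'],z['P'];hsv=cv2.cvtColor(im,cv2.COLOR_RGB2HSV)
    V,U=np.mgrid[:480,:640]
    def rep(n,lo,hi,box,zr=(-.01,.3)):
        u0,u1,v0,v1=box
        m=cv2.inRange(hsv,np.array(lo),np.array(hi))>0
        m&=(U>=u0)&(U<=u1)&(V>=v0)&(V<=v1)&(P[...,2]>zr[0])&(P[...,2]<zr[1])
        Q=P[m]; 
        if len(Q)<5: print(n,len(Q));return
        (c,sz,a)=cv2.minAreaRect(Q[:,:2].astype(np.float32)*1000)
        print(cn,n,len(Q),'px',U[m].mean().round(1),V[m].mean().round(1),'med',np.median(Q,0).round(4),'rect',np.round(c,1),np.round(sz,1),round(a,1),'z5/95',np.percentile(Q[:,2],[5,95]).round(4))
    if cn=='top':
        rep('green',(50,150,140),(75,255,255),(310,350,260,300))
        rep('yellowcore',(25,120,100),(35,255,255),(210,250,270,310))
        rep('greycore',(0,0,60),(180,60,200),(210,245,315,350))
        rep('ylabel',(22,120,100),(38,255,255),(400,460,225,245),(.06,.09))
        rep('rlabel',(0,120,80),(8,255,255),(400,460,270,292),(.06,.09))
        rep('foot',(0,0,0),(180,255,50),(265,305,170,208),(.09,.1))
        rep('post',(0,0,50),(180,255,255),(275,300,170,200),(.15,.175))
        rep('board',(0,0,60),(180,60,255),(140,340,140,225),(.085,.094))
        rep('white',(0,0,180),(180,40,255),(140,340,215,240),(.05,.12))
        rep('stockedtop',(0,0,0),(180,255,255),(175,210,165,205),(.13,.175))
        rep('blabel',(105,120,60),(125,255,255),(160,220,230,245),(.05,.2))
    else:
        rep('ylabel',(22,120,100),(38,255,255),(195,245,235,270),(.02,.09))
        rep('post',(0,0,50),(180,255,255),(328,345,235,272),(.105,.16))
z=np.load('pics/top.npz');im=z['im']
a=cv2.resize(im[205:345,205:345],(560,560),interpolation=cv2.INTER_CUBIC)
b=cv2.resize(im[205:305,395:455],(240,400),interpolation=cv2.INTER_CUBIC)
c=np.zeros((560,800,3),np.uint8);c[:,:560]=a;c[:400,560:]=b;save('crop',c)
P=z['P']
for v in range(205,246,2): print(v,P[v,270].round(4))
```

```text
top green 430 px 330.5 278.5 med [ 0.443  -0.0748  0.0215] rect [442.2 -75. ] [54.5 50.9] 89.7 z5/95 [0.0182 0.0247]
top yellowcore 348 px 229.1 289.3 med [0.4215 0.1319 0.0191] rect [421.2 133.6] [48.4 44.8] 85.7 z5/95 [0.0016 0.0228]
top greycore 332 px 227.1 331.1 med [0.3363 0.1358 0.0193] rect [334.9 136.8] [44.3 46.5] 57.3 z5/95 [0.0084 0.0226]
top ylabel 220 px 428.8 235.2 med [ 0.5268 -0.264   0.0752] rect [ 526.4 -267.4] [81.7  9.4] 89.8 z5/95 [0.0644 0.078 ]
top rlabel 205 px 431.0 281.0 med [ 0.437  -0.2684  0.0752] rect [ 437.  -268.9] [80.1  7.9] 89.5 z5/95 [0.0717 0.0778]
top foot 372 px 285.1 189.9 med [0.6107 0.0148 0.0957] rect [615.8  13.6] [49.3 50.7] 53.8 z5/95 [0.0927 0.0983]
top post 66 px 285.5 183.6 med [0.6138 0.0115 0.1626] rect [614.9  11.7] [14.6 15.2] 64.7 z5/95 [0.1546 0.1669]
top board 12775 px 242.0 186.9 med [0.6209 0.0979 0.0896] rect [621.2  99.6] [365.2 150.8] 89.8 z5/95 [0.0867 0.0924]
top white 2895 px 242.6 227.3 med [0.5421 0.0937 0.0896] rect [542.3 100.1] [358.1  31.2] 89.8 z5/95 [0.0866 0.0926]
top stockedtop 481 px 188.3 185.0 med [0.6144 0
[... 294 characters left out ...]
[0.03   0.0763]
scene post 179 px 335.5 254.5 med [0.6219 0.0163 0.1335] rect [621.   16.1] [11.2 15.6] 21.1 z5/95 [0.108  0.1577]
205 [0.5845 0.0438 0.0901]
207 [0.581  0.044  0.0871]
209 [0.5768 0.0439 0.0896]
211 [0.5728 0.0437 0.0912]
213 [0.5691 0.0438 0.0899]
215 [0.5655 0.044  0.0876]
217 [0.5615 0.0439 0.0888]
219 [0.5575 0.0438 0.0902]
221 [0.554  0.044  0.0864]
223 [0.5497 0.0437 0.0918]
225 [0.5459 0.0437 0.0907]
227 [0.5423 0.0439 0.088 ]
229 [0.5385 0.0439 0.0879]
231 [0.5344 0.0437 0.0912]
233 [0.5306 0.0437 0.0909]
235 [0.527  0.0439 0.0873]
237 [0.5248 0.0457 0.0612]
239 [0.5199 0.0446 0.0779]
241 [0.5155 0.044  0.0863]
243 [0.5161 0.0497 0.0007]
245 [ 0.512   0.0499 -0.0019]
```

View pics/crop.png

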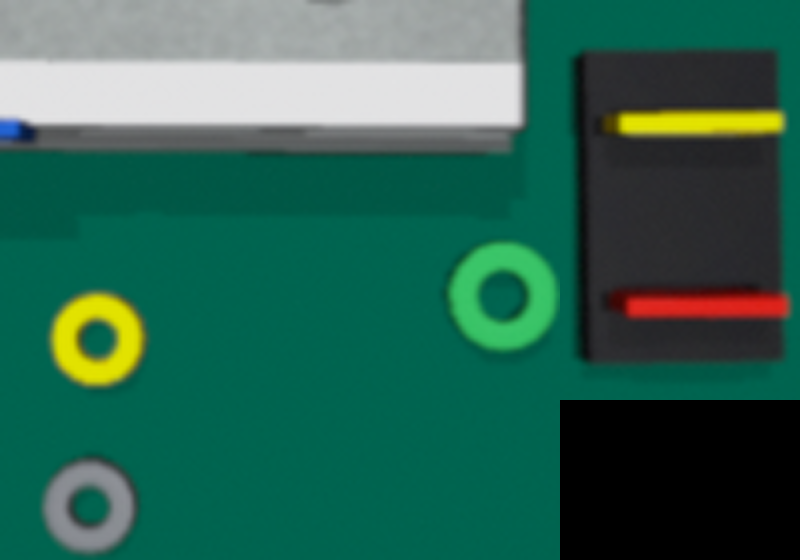

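The crop confirms which pieces are which, and the heights (22, 20, 76, 90 mm) fit the description. I'll move over to the cores with the jaws along y.

```bash
python3 -m jog '[[[1,0,-1,0,-1],[1,0,-1,0,-1],[1,0,-1,0,-1],[1,0,-1,0,-0.46],[1,-1,-1,0,0],[1,-1,-1,0,0],[1,-1,-1,0,0],[1,-1,-1,0,0],[1,-1,-1,0,0],[1,-0.8,-1,0,0]]]'; python3 -m jog '[[[1,0,-1,0,0],[1,0,-1,0,0],[1,0,-1,0,0],[1,0,-1,0,0],[1,0,-1,0,0],[1,0,-1,0,0],[1,0,-0.2,0,0],[1,0,0,0,0]]]'
python3 - <<'E'
from h import *
s=get_state();print(s['joint_positions'].round(2) if hasattr(s['joint_positions'],'round') else s['joint_positions'],s['position'],s['ft_force']);print(R.from_rotvec(s['tool_rot']).as_matrix().round(4)); print(np.round(eyes.camera_params('wrist')['mount'],3))
E
```

```text
time: 1.35
position: [0.3993, 0.2219, 0.1935]
tool_rot: [0.001, 3.141, 0.0]
ft_force: [0.0, 1.0, -0.4]
grip_width: 1.001
time: 2.35
position: [0.3981, -0.0241, 0.1935]
tool_rot: [-0.001, -3.141, -0.001]
ft_force: [-0.8, 0.0, -1.2]
grip_width: 0.999
[-0.6  -0.28  0.5   2.03  0.14  1.36  1.42] [ 0.39805995 -0.02406527  0.19350801] [-0.75113704  0.00364799 -1.17722476]
[[-1.e+00  8.e-04 -2.e-04]
 [ 8.e-04  1.e+00  7.e-04]
 [ 2.e-04  7.e-04 -1.e+00]]
[[-0.    -0.958 -0.285  0.079]
 [ 1.    -0.     0.001  0.001]
 [-0.001 -0.285  0.958 -0.192]
 [ 0.     0.     0.     1.   ]]
```

```bash
python3 -m jog '[[[1,-1,-0.6,0,0],[1,-0.1,-0.65,0,0],[1,0,0,0,0],[1,0,0,0,0]]]'
python3 - <<'E'
from h import *
im,P=cam('wrist');save('w1',im);np.savez('pics/w1',im=im,P=P);print(get_state()['position'])
hsv=cv2.cvtColor(im,cv2.COLOR_RGB2HSV)
m=(cv2.inRange(hsv,np.array((50,120,120)),np.array((75,255,255)))>0)&(P[...,2]>.016)
cs,_=cv2.findContours(m.astype(np.uint8),cv2.RETR_EXTERNAL,cv2.CHAIN_APPROX_NONE);c=max(cs,key=cv2.contourArea)
Q=np.array([P[y,x] for x,y in c[:,0]]);Q=Q[np.isfinite(Q).all(1)]
print(cv2.boundingRect(c),cv2.minEnclosingCircle(Q[:,:2].astype(np.float32)*1000),np.median(Q,0))
Q=P[m];print(len(Q),Q.mean(0),np.percentile(Q,[1,99],axis=0))
E
```

```text
time: 2.85
position: [0.4421, -0.0723, 0.1933]
tool_rot: [0.004, -3.141, -0.001]
ft_force: [-0.0, 1.4, 0.1]
grip_width: 1.002
[ 0.44207799 -0.07233239  0.19344099]
(291, 190, 52, 51) ((442.3541259765625, -74.23174285888672), 27.83713150024414) [ 0.44036996 -0.07461922  0.0223085 ]
1548 [ 0.44251094 -0.07426634  0.0227248 ] [[ 0.41650139 -0.100252    0.01762713]
 [ 0.46799506 -0.04839268  0.02461909]]
```

View pics/w1.png

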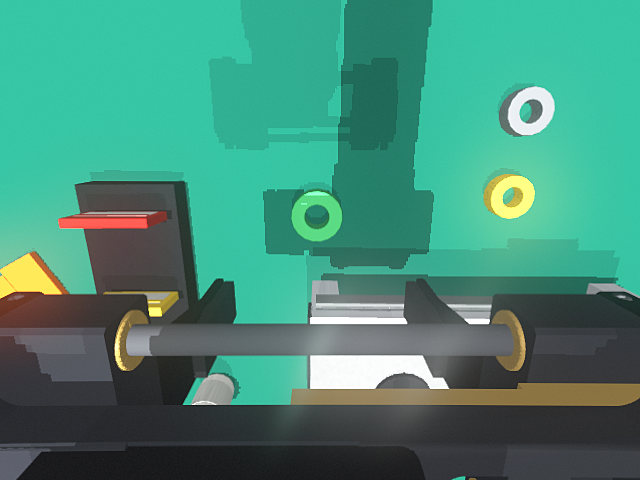

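The wrist view shows the green core at (317,216) under the gripper, with the yellow core at (510,196) and the grey look-alike at (527,110). The core is at (0.4424, −0.0743), so I'll descend on it and grip.

```bash
python3 -m jog '[[[1,0,-0.05,1,0],[1,0,0,1,0],[1,0,0,1,0],[1,0,0,1,0],[1,0,0,0.4,0],[1,0,0,0.22,0],[1,0,0,0,0],[0.5,0,0,0,0],[0.4,0,0,0,0],[0.4,0,0,0,0]]]' 25; python3 -m jog '[[[0.4,0,0,0,0],[0.4,0,0,0,0]]]'
```

```text
time: 4.15
position: [0.4427, -0.0762, 0.0094]
tool_rot: [-0.0, 3.14, 0.001]
ft_force: [0.4, 0.4, -0.7]
grip_width: 0.742
time: 4.4
position: [0.4423, -0.0762, 0.0089]
tool_rot: [-0.0, 3.141, 0.0]
ft_force: [0.4, 0.3, -0.4]
grip_width: 0.52
```

Run:
```python
from h import *
z=np.load('pics/w1.npz');im,P=z['im'],z['P'];hsv=cv2.cvtColor(im,cv2.COLOR_RGB2HSV)
U=np.arange(640)[None,:]
m=(cv2.inRange(hsv,np.array((20,80,120)),np.array((35,255,255)))>0)&(P[...,2]>.015)&(P[...,2]<.024)&(U>470)&(U<550)
m[240:]=0
Q=P[m];print('small',len(Q),np.percentile(Q,[1,50,99],axis=0),cv2.minEnclosingCircle(Q[:,:2].astype(np.float32)*1000))
```

```text
small 1280 [[0.39991385 0.10990874 0.01541666]
 [0.42066846 0.13112942 0.02088422]
 [0.4424146  0.15355345 0.02277521]] ((420.8830871582031, 132.291259765625), 23.5955753326416)
```

The jaw reading is 0.52 (45 mm), which is narrower than the core's 56 mm (0.64). I'll look before lifting.

```bash
python3 -m jog '[[[0.4,0,0,0,0],[0.4,0,0,0,0]]]';python3 - <<'E'
from h import *
im,P=cam('wrist');save('w2',im);np.savez('pics/w2',im=im,P=P)
hsv=cv2.cvtColor(im,cv2.COLOR_RGB2HSV)
m=(cv2.inRange(hsv,np.array((50,120,120)),np.array((75,255,255)))>0)&(P[...,2]>.014)
Q=P[m];print(len(Q),np.percentile(Q,[1,50,99],axis=0))
E
```

```text
time: 4.65
position: [0.4422, -0.0762, 0.0088]
tool_rot: [0.0, -3.142, -0.0]
ft_force: [-0.0, -0.1, -0.2]
grip_width: 0.409
5085 [[ 0.40945069 -0.09856903  0.01458921]
 [ 0.43440364 -0.07483069  0.0227991 ]
 [ 0.46417169 -0.05055889  0.12029476]]
```

View pics/w2.png

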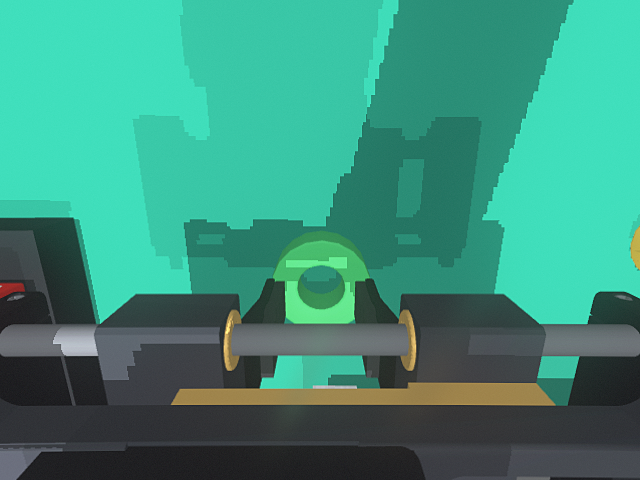

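The core sits between the fingers at (321,285), but it looks shifted towards −x. I'll measure the gap and the ring's outline.

Run:
```python
from h import *
z=np.load('pics/w2.npz');im,P=z['im'],z['P'];hsv=cv2.cvtColor(im,cv2.COLOR_RGB2HSV)
g=(hsv[...,0]>40)&(hsv[...,0]<75)&(hsv[...,1]>90)&(P[...,2]>.017)&(P[...,2]<.027)
Q=P[g]
for a in np.arange(.405,.475,.005):
    q=Q[(Q[:,0]>a)&(Q[:,0]<a+.005)]
    if len(q):print(round(a,3),len(q),q[:,1].min().round(4),q[:,1].max().round(4))
for v in (250,265,285,300,315):
    print(v,[(u,*P[v,u].round(3)) for u in (240,255,265,275,283,290,320,350,360,368,378,390)])
```

```text
0.41 8 -0.0759 -0.0727
0.415 495 -0.0901 -0.0589
0.42 653 -0.0952 -0.0533
0.425 734 -0.0986 -0.0506
0.43 536 -0.1004 -0.0482
0.435 382 -0.1009 -0.0476
0.44 210 -0.0944 -0.0558
0.445 260 -0.0946 -0.0556
0.45 429 -0.0948 -0.0554
0.455 604 -0.0943 -0.0559
0.46 480 -0.095 -0.0552
0.465 3 -0.0893 -0.0592
250 [(240, np.float64(0.428), np.float64(-0.123), np.float64(0.002)), (255, np.float64(0.428), np.float64(-0.114), np.float64(-0.0)), (265, np.float64(0.428), np.float64(-0.108), np.float64(0.001)), (275, np.float64(0.428), np.float64(-0.102), np.float64(0.002)), (283, np.float64(0.427), np.float64(-0.097), np.float64(0.005)), (290, np.float64(0.421), np.float64(-0.091), np.float64(0.022)), (320, np.float64(0.421), np.float64(-0.075), np.float64(0.023)), (350, np.float64(0.421), np.float64(-0.059), np.float64(0.023)), (360, np.float64(0.428), np.float64(-0.051), np.float64(0.001)), (368, np.float64(0.428), np.float64(-0.046), np.float64(0.001)), (378, np.float64(0.428), np.float64(-0.04), np.float64(0.002)), (390, np.float64(0.428), np.float64(-0.032), np.float64(0.002))]
265 [(240, np.fl
[... 2404 characters left out ...]
float64(0.43), np.float64(-0.101), np.float64(0.078)), (265, np.float64(0.432), np.float64(-0.097), np.float64(0.074)), (275, np.float64(0.432), np.float64(-0.093), np.float64(0.074)), (283, np.float64(0.446), np.float64(-0.093), np.float64(0.049)), (290, np.float64(0.46), np.float64(-0.092), np.float64(0.023)), (320, np.float64(0.46), np.float64(-0.075), np.float64(0.023)), (350, np.float64(0.46), np.float64(-0.058), np.float64(0.023)), (360, np.float64(0.438), np.float64(-0.057), np.float64(0.063)), (368, np.float64(0.432), np.float64(-0.055), np.float64(0.075)), (378, np.float64(0.431), np.float64(-0.052), np.float64(0.077)), (390, np.float64(0.43), np.float64(-0.047), np.float64(0.078))]
```

Run:
```python
from h import *
for n,tz in(('w1',.1934),('w2',.0088)):
    z=np.load('pics/%s.npz'%n);im,P=z['im'],z['P'];x0=.442
    m=(P[...,2]>tz-.02 if n=='w1' else P[...,2]>.028)&(P[...,2]<tz+.09)&(abs(P[...,0]-x0)<.03)
    m[330:]=0
    lab,st=cv2.connectedComponentsWithStats(m.astype(np.uint8))[1:3]
    for i in range(1,len(st)):
        if st[i,4]>60:
            Q=P[lab==i]; h=Q[:,2]-tz
            for a in np.arange(-.01,.09,.01):
                q=Q[(h>a)&(h<=a+.01)]
                if len(q)>3: print(n,i,a.round(3),len(q),'x',q[:,0].min().round(4),q[:,0].max().round(4),'y',q[:,1].min().round(4),q[:,1].max().round(4))
```

```text
w1 1 0.02 17 x 0.4306 0.451 y -0.1224 -0.1147
w1 1 0.03 349 x 0.4297 0.4513 y -0.1238 -0.1143
w1 1 0.04 378 x 0.43 0.4488 y -0.1237 -0.1142
w1 1 0.05 430 x 0.43 0.4438 y -0.1252 -0.1143
w1 1 0.06 391 x 0.4299 0.438 y -0.1278 -0.1146
w1 1 0.07 150 x 0.4297 0.4325 y -0.1284 -0.1145
w1 2 0.02 13 x 0.4306 0.4506 y -0.0278 -0.0194
w1 2 0.03 352 x 0.4298 0.4511 y -0.0281 -0.0189
w1 2 0.04 375 x 0.4297 0.4494 y -0.0281 -0.0189
w1 2 0.05 426 x 0.4297 0.4438 y -0.0282 -0.0172
w1 2 0.06 394 x 0.4295 0.438 y -0.0282 -0.0145
w1 2 0.07 159 x 0.4296 0.4323 y -0.028 -0.0141
w2 1 0.01 108 x 0.412 0.4618 y -0.2235 -0.2182
w2 1 0.02 2533 x 0.412 0.461 y -0.2437 -0.218
w2 1 0.03 113 x 0.4344 0.4375 y -0.2354 -0.2284
w2 3 0.02 5 x 0.4306 0.4512 y -0.0986 -0.093
w2 3 0.03 228 x 0.43 0.4509 y -0.1019 -0.0928
w2 3 0.04 266 x 0.4299 0.4487 y -0.102 -0.0929
w2 3 0.05 333 x 0.43 0.4427 y -0.1033 -0.0929
w2 3 0.06 348 x 0.4298 0.4382 y -0.1057 -0.093
w2 3 0.07 136 x 0.4296 0.4326 y -0.1058 -0.093
w2 4 0.02 5 x 0.4307 0.4492 y -0.0572 -0.0496
w2 4 0.03 232 x 0.43 0.4511 y -0.0575 -0.0483
w2 4 0.04 260 x 0.4299 0.4491 y -0.0574 -0.0483
w2 4 0.05 329 x 0.43 0.4425 y -0.0574 -0.0471
w2 4 0.06 347 x 0.43 0.4336 y -0.0574 -0.0442
w2 4 0.07 142 x 0.4299 0.4327 y -0.0573 -0.0447
```

The depth data explain it. The visible fingertips end about 29 mm above the reported TCP, whether the jaws are open or shut, so they closed in the air above the core. The core has not moved. I'll allow for this 29 mm offset: open, go down 30 mm more and grip again.

```bash
python3 -m jog '[[[1,-0.04,0.02,0,0],[1,0,0,0,0],[1,0,0,0,0],[1,0,0,0,0],[1,0,0,0.3,0],[1,0,0,0.3,0],[1,0,0,0.13,0],[1,0,0,0,0],[0.4,0,0,0,0],[0.4,0,0,0,0]]]' 25; python3 -m jog '[[[0.4,0,0,0,0],[0.4,0,0,0,0],[0.4,0,0,0,0],[0.4,0,0,0,0]]]'
```

```text
time: 5.95
position: [0.4442, -0.0754, -0.0201]
tool_rot: [-0.0, 3.141, 0.0]
ft_force: [0.1, -0.0, -0.1]
grip_width: 0.853
time: 6.45
position: [0.444, -0.0754, -0.0202]
tool_rot: [-0.0, 3.141, 0.0]
ft_force: [-0.7, 0.1, 1.5]
grip_width: 0.639
```

Gripped at 0.639, which is 56 mm. I'll lift, and refine the spindle axis from the stored top picture.

```bash
python3 -m jog '[[[0.4,0,0,-0.3,0],[0.4,0,0,-0.7,0],[0.4,0,0,-1,0],[0.4,0,0,-1,0],[0.4,0,0,-1,0],[0.4,0,0,-1,0],[0.4,0,0,-0.3,0],[0.4,0,0,0,0],[0.4,0,0,0,0]]]'
python3 - <<'E'
from h import *
p=eyes.camera_params('top');K=np.array(p['camera_matrix']);T=np.array(p['pose'])
def ray(uv,z):
    q=cv2.undistortPoints(np.array(uv,float).reshape(-1,1,2),K,np.array([p['k1'],0,0,0,0.])).reshape(-1,2)
    d=np.c_[q,np.ones(len(q))]@T[:3,:3].T; return T[:3,3]+d*((z-T[2,3])/d[:,2:])
def fit(Q):
    A=np.c_[2*Q[:,:2],np.ones(len(Q))];s=np.linalg.lstsq(A,(Q[:,:2]**2).sum(1),rcond=None)[0];return s[:2].round(4),np.sqrt(s[2]+s[:2]@s[:2]).round(4)
im=np.load('pics/top.npz')['im'];sub=cv2.GaussianBlur(cv2.cvtColor(im,cv2.COLOR_RGB2GRAY),(3,3),0)
m=np.zeros((480,640),np.uint8);m[165:212,262:312]=(sub[165:212,262:312]<85)
m=cv2.morphologyEx(m,cv2.MORPH_CLOSE,np.ones((9,9)))
c=max(cv2.findContours(m,cv2.RETR_EXTERNAL,cv2.CHAIN_APPROX_NONE)[0],key=cv2.contourArea)
print('foot',cv2.boundingRect(c),fit(ray(c[:,0],.096)))
for zz,n in((.022,'green'),):
    hsv=cv2.cvtColor(im,cv2.COLOR_RGB2HSV);g=cv2.inRange(hsv,np.array((50,150,140)),np.array((75,255,255)));g[:,:310]=0;g[:,350:]=0;g[:260]=0;g[300:]=0
    c=max(cv2.findContours(g,cv2.RETR_EXTERNAL,cv2.CHAIN_APPROX_NONE)[0],key=cv2.contourArea);print(n,fit(ray(c[:,0],zz)))
im,P=cam('wrist');save('w3',im);np.savez('pics/w3',im=im,P=P)
cv=cv2.resize(np.load('pics/top.npz')['im'][160:245,240:335],(475,425),interpolation=cv2.INTER_CUBIC)
E
```

```text
time: 7.58
position: [0.4427, -0.0754, 0.1901]
tool_rot: [0.0, -3.139, 0.0]
ft_force: [-0.2, -0.0, -0.8]
grip_width: 0.638
foot (272, 175, 30, 30) (array([0.6144, 0.0125]), np.float64(0.0276))
green (array([ 0.4422, -0.0747]), np.float64(0.0263))
```

View pics/w3.png

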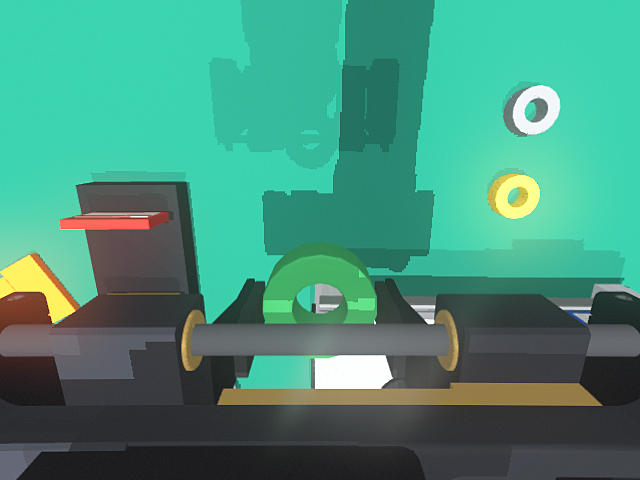

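The core is held at (320,300), with its underside about 0.21 m up. I'll carry it over the spindle at about (0.6145, 0.0125).

```bash
python3 -m jog '[[[0.4,-0.8,0.4,0,0],[0.4,-1,0.5,0,0],[0.4,-1,0.5,0,0],[0.4,-0.9,0.4,0,0],[0.4,-0.5,0.3,0,0],[0.4,-0.15,0.07,0,0],[0.4,0,0,0,0],[0.4,0,0,0,0],[0.4,0,0,0,0]]]'
python3 - <<'E'
from h import *
im,P=cam('wrist');np.savez('pics/w4',im=im,P=P)
save('w4',cv2.resize(im[200:400,200:440],(720,600)))
s=get_state();print(s['position'],s['joint_positions'])
E
```

```text
time: 8.75
position: [0.6173, 0.0108, 0.1921]
tool_rot: [0.001, 3.141, 0.001]
ft_force: [-0.5, 0.1, -1.0]
grip_width: 0.638
[0.61742468 0.01092007 0.19210074] [-0.60220298  0.28782427  0.66517517  1.56191161 -0.18117192  1.35385615
  1.65220371]
```

View pics/w4.png

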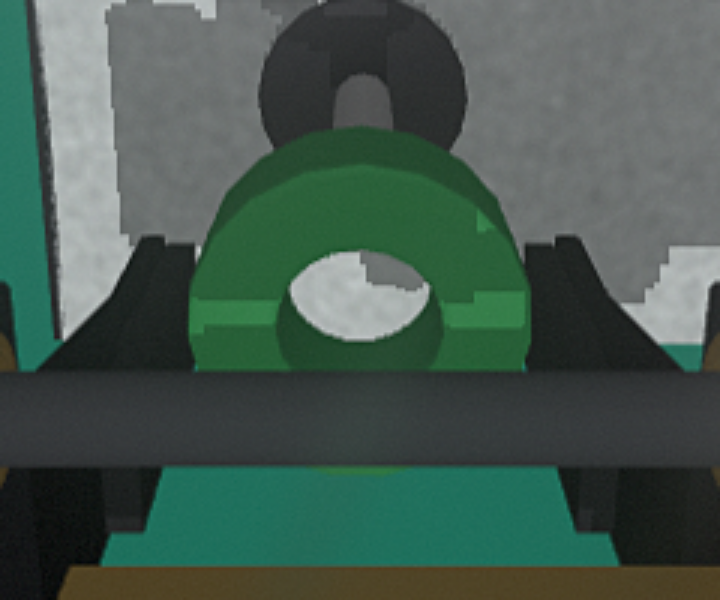

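The foot and post show at about (363,90) of the crop with the core in front of them. I'll fit both from this one picture.

Run:
```python
from h import *
z=np.load('pics/w4.npz');im,P=z['im'],z['P'];hsv=cv2.cvtColor(im,cv2.COLOR_RGB2HSV)
def fit(Q):
    A=np.c_[2*Q[:,:2],np.ones(len(Q))];s=np.linalg.lstsq(A,(Q[:,:2]**2).sum(1),rcond=None)[0];return s[:2].round(4),np.sqrt(s[2]+s[:2]@s[:2]).round(4)
g=(hsv[...,0]>45)&(hsv[...,0]<80)&(hsv[...,1]>100)&(P[...,2]>.205)&(P[...,2]<.25)
g[:225]=0;g[324:]=0
print('coretop z',np.percentile(P[g][:,2],[5,50,95]))
m=g&(P[...,2]>np.median(P[g][:,2])-.004)
Q=P[m];print(len(Q),np.percentile(Q[:,:2],[1,99],axis=0))
c=max(cv2.findContours(m.astype(np.uint8),cv2.RETR_EXTERNAL,cv2.CHAIN_APPROX_NONE)[0],key=cv2.contourArea)[:,0]
E=np.array([P[y,x] for x,y in c if y<285]);print('core',fit(E))
# foot
v=np.dot(im[...,:3],[.3,.59,.11])
f=(v<60)&(P[...,2]>.088)&(P[...,2]<.105)
f[265:]=0;f[:,:270]=0;f[:,370:]=0
c=max(cv2.findContours(f.astype(np.uint8),cv2.RETR_EXTERNAL,cv2.CHAIN_APPROX_NONE)[0],key=cv2.contourArea)[:,0]
print(cv2.boundingRect(c.reshape(-1,1,2)),np.median(P[f][:,2]))
E=[]
for y in range(203,240):
    xs=c[c[:,1]==y][:,0]
    if len(xs)>1 : 
        for xx in(xs.min(),xs.max()): E.append(P[y,xx])
E=np.array(E);print('foot',len(E),fit(E), [(round((a[1]+b[1])/2,4)) for a,b in zip(E[::2],E[1::2])][::5])
t=(P[...,2]>.11)&(P[...,2]<.16);t[:215]=0;t[245:]=0;t[:,300:340]&=True;t[:,:300]=0;t[:,340:]=0
Q=P[t];print('post',len(Q),np.percentile(Q,[2,50,98],axis=0).round(4))
```

```text
coretop z [0.21967352 0.23471755 0.23588802]
5091 [[ 0.58895583 -0.01440244]
 [ 0.62320198  0.03799025]]
core (array([0.6044, 0.0119]), np.float64(0.0178))
(286, 198, 70, 52) 0.09691395707195538
foot 74 (array([0.6155, 0.0129]), np.float64(0.0292)) [np.float64(0.013), np.float64(0.013), np.float64(0.0129), np.float64(0.0129), np.float64(0.0129), np.float64(0.0129), np.float64(0.0133), np.float64(0.0129)]
post 233 [[0.6078 0.0056 0.111 ]
 [0.6088 0.0131 0.1291]
 [0.6141 0.0199 0.1474]]
```

The spindle is at (0.6156, 0.0130) and the core at (0.6155, 0.0120), so they line up to 1 mm. The underside is at 0.214, so I need to lower about 0.118.

```bash
python3 -m jog '[[[0.4,0,0.025,0.5,0],[0.4,0,0,0.5,0],[0.4,0,0,0.5,0],[0.4,0,0,0.5,0],[0.4,0,0,0.5,0],[0.4,0,0,0.3,0],[0.4,0,0,0.05,0],[0.4,0,0,0,0]]]' ; python3 -m jog '[[[0.4,0,0,0.03,0],[0.4,0,0,0.03,0],[0.4,0,0,0,0]]]'
```

```text
time: 9.8
position: [0.6183, 0.0123, 0.0781]
tool_rot: [-0.0, 3.141, 0.0]
ft_force: [0.5, -0.2, -0.7]
grip_width: 0.646
time: 10.18
position: [0.6183, 0.0125, 0.0759]
tool_rot: [-0.0, 3.14, 0.001]
ft_force: [-0.2, -0.6, 0.5]
grip_width: 0.641
```

```bash
python3 -m jog '[[[0.4,0,0,0.03,0],[0.4,0,0,0,0],[0.4,0,0,0.03,0],[0.4,0,0,0,0]]]' ; python3 -m jog '[[[0.4,0,0,0.02,0],[0.4,0,0,0,0]]]'
```

```text
time: 10.68
position: [0.6184, 0.0125, 0.0758]
tool_rot: [-0.0, 3.14, 0.002]
ft_force: [-5.0, 0.3, 14.2]
grip_width: 0.638
time: 10.92
position: [0.6184, 0.0125, 0.0757]
tool_rot: [-0.0, 3.14, 0.003]
ft_force: [-7.4, 0.6, 18.7]
grip_width: 0.638
```

Seated: force is rising at the expected height. I'll relax the push, release and rise.

```bash
python3 -m jog '[[[0.4,0,0,-0.08,0],[1,0,0,0,0],[1,0,0,0,0],[1,0,0,0,0],[1,0,0,-0.3,0],[1,0,0,-0.8,0],[1,0,0,-1,0],[1,0,0,-1,0],[1,0,0,-0.1,0]]]'; python3 -m jog '[[[1,0.8,0.6,0,0],[1,1,0.7,0,0],[1,1,0.7,0,0],[1,1,0.5,0,0],[1,0.55,0.3,0,0],[1,0,0,0,0],[1,0,0,0,0],[1,0,0,0,0]]]'
python3 - <<'E'
from h import *
def fit(Q):
    A=np.c_[2*Q[:,:2],np.ones(len(Q))];s=np.linalg.lstsq(A,(Q[:,:2]**2).sum(1),rcond=None)[0];return s[:2].round(4),np.sqrt(s[2]+s[:2]@s[:2]).round(4)
im,P=cam('top');hsv=cv2.cvtColor(im,cv2.COLOR_RGB2HSV)
g=(cv2.inRange(hsv,np.array((50,120,80)),np.array((75,255,255)))>0)&(P[...,2]>.105)&(P[...,2]<.13)
g[:160]=0;g[215:]=0;g[:,255:]&=True;g[:,:255]=0;g[:,320:]=0
Q=P[g];print('big',len(Q),np.percentile(Q,[2,50,98],axis=0).round(4) if len(Q) else '');np.savez('pics/top2',im=im,P=P)
im,P=cam('wrist');hsv=cv2.cvtColor(im,cv2.COLOR_RGB2HSV);np.savez('pics/w5',im=im,P=P)
m=(cv2.inRange(hsv,np.array((20,80,120)),np.array((35,255,255)))>0)&(P[...,2]>.016)&(P[...,2]<.026)&(abs(P[...,1]-.132)<.035)&(abs(P[...,0]-.42)<.035)
Q=P[m];print('small',len(Q),np.percentile(Q,[1,50,99],axis=0).round(4))
c=max(cv2.findContours(m.astype(np.uint8),cv2.RETR_EXTERNAL,cv2.CHAIN_APPROX_NONE)[0],key=cv2.contourArea)[:,0]
print(fit(np.array([P[y,x] for x,y in c])))
s=get_state();print(s['position'],s['joint_positions'])
E
```

```text
time: 12.05
position: [0.6201, 0.012, 0.2077]
tool_rot: [0.0, 3.135, 0.002]
ft_force: [0.1, 0.3, -0.3]
grip_width: 0.999
time: 13.05
position: [0.4446, 0.1234, 0.2031]
tool_rot: [0.003, 3.141, -0.001]
ft_force: [-0.2, 0.1, 0.1]
grip_width: 1.001
big 529 [[ 0.5902 -0.0121  0.1121]
 [ 0.6134  0.0122  0.1174]
 [ 0.6398  0.0382  0.1214]]
small 1071 [[0.3996 0.1113 0.0174]
 [0.4207 0.1329 0.0208]
 [0.4427 0.1539 0.0225]]
(array([0.4212, 0.1328]), np.float64(0.0221))
[0.44442688 0.12361181 0.20306772] [-0.88741167 -0.1210146   0.519726    1.89758726  0.06207738  1.34994154
  1.18478222]
```

The big core's top measures 0.117 (expected 0.118), so it is home. Next is the small core at (0.4212, 0.1328).

```bash
python3 -m jog '[[[1,0.54,0.2,0.2,0],[1,0,0,1,0],[1,0,0,1,0],[1,0,0,1,0],[1,0,0,1,0],[1,0,0,0.6,0],[1,0,0,0.45,0],[1,0,0,0.3,0],[1,0,0,0,0],[1,0,0,0,0]]]'
```

```text
time: 14.4
position: [0.4229, 0.1325, -0.0181]
tool_rot: [0.0, 3.141, 0.001]
ft_force: [0.0, 0.6, 0.5]
grip_width: 0.999
```

```bash
python3 -m jog '[[[0.3,0,-0.02,0.03,0],[0.3,0,0,0,0],[0.3,0,0,0,0],[0.3,0,0,0,0],[0.3,0,0,0,0],[0.3,0,0,0,0],[0.3,0,0,0,0]]]' 20; python3 -m jog '[[[0.3,0,0,-0.3,0],[0.3,0,0,-0.7,0],[0.3,0,0,-1,0],[0.3,0,0,-1,0],[0.3,0,0,-1,0],[0.3,0,0,-1,0],[0.3,0,0,-0.5,0],[0.3,-0.3,-0.2,0,0],[0.3,0,0,0,0]]]'
```

```text
time: 15.28
position: [0.4222, 0.1316, -0.0199]
tool_rot: [-0.0, 3.142, 0.0]
ft_force: [-0.4, 0.3, 0.1]
grip_width: 0.517
time: 16.4
position: [0.4347, 0.122, 0.1993]
tool_rot: [-0.004, -3.141, 0.002]
ft_force: [-0.3, 0.4, -1.1]
grip_width: 0.521
```

```bash
python3 -m jog '[[[0.3,-0.8,-0.5,0,0],[0.3,-1,-0.6,0,0],[0.3,-1,-0.6,0,0],[0.3,-0.9,-0.6,0,0],[0.3,-0.6,-0.35,0,0],[0.3,-0.25,-0.1,0,0],[0.3,0,0,0,0],[0.3,0,0,0,0],[0.3,0,0,0,0]]]'
python3 - <<'E'
from h import *
im,P=cam('wrist');np.savez('pics/w6',im=im,P=P);hsv=cv2.cvtColor(im,cv2.COLOR_RGB2HSV)
m=(cv2.inRange(hsv,np.array((18,80,60)),np.array((38,255,255)))>0)&(P[...,2]>.20)&(P[...,2]<.27)
m[:225]=0;m[324:]=0;m[:,:255]=0;m[:,385:]=0
zt=np.percentile(P[m][:,2],90);m&=P[...,2]>zt-.003
Q=P[m];print(len(Q),'ztop',zt,np.percentile(Q,[0.5,1,50,99],axis=0).round(4))
s=get_state();print(s['position'])
t=(P[...,2]>.125)&(P[...,2]<.168)&(abs(P[...,0]-.615)<.02)&(abs(P[...,1]-.013)<.02);Q=P[t];print('post',len(Q),np.percentile(Q,[2,50,98],axis=0).round(4))
E
```

```text
time: 17.52
position: [0.6156, 0.0146, 0.2003]
tool_rot: [-0.002, 3.142, 0.002]
ft_force: [-0.0, 0.3, -0.6]
grip_width: 0.523
3369 ztop 0.24159299433682532 [[ 0.5927 -0.0062  0.2387]
 [ 0.5929 -0.0057  0.2388]
 [ 0.6056  0.0159  0.2409]
 [ 0.6229  0.0371  0.2424]]
[0.61575071 0.01447099 0.20035781]
post 368 [[0.6078 0.0056 0.1264]
 [0.6095 0.0127 0.1511]
 [0.6147 0.0201 0.1647]]
```

```bash
python3 -m jog '[[[0.3,-0.03,-0.07,0,0],[0.3,0,0,0,0],[0.3,0,0,0.5,0],[0.3,0,0,0.4,0],[0.3,0,0,0.3,0],[0.3,0,0,0.2,0],[0.3,0,0,0,0],[0.3,0,0,0,0]]]'
```

```text
time: 18.58
position: [0.6178, 0.0107, 0.1445]
tool_rot: [-0.0, 3.141, 0.0]
ft_force: [0.9, 0.3, -0.4]
grip_width: 0.522
```

```bash
python3 -m jog '[[[0.3,0.015,0.025,0.1,0],[0.3,0,0,0.3,0],[0.3,0,0,0.4,0],[0.3,0,0,0.2,0],[0.3,0,0,0.08,0],[0.3,0,0,0,0],[0.3,0,0,0,0]]]';python3 -m jog '[[[0.3,0,0,0.04,0],[0.3,0,0,0,0],[0.3,0,0,0.03,0],[0.3,0,0,0,0]]]'
```

```text
time: 19.45
position: [0.6172, 0.0117, 0.1013]
tool_rot: [-0.0, 3.141, 0.0]
ft_force: [0.2, -0.1, -0.1]
grip_width: 0.516
time: 19.95
position: [0.617, 0.0118, 0.0982]
tool_rot: [-0.0, 3.141, 0.0]
ft_force: [0.7, 0.1, 0.3]
grip_width: 0.523
```

```bash
python3 -m jog '[[[0.3,0,0,0.03,0],[0.3,0,0,0,0],[0.3,0,0,0.03,0],[0.3,0,0,0,0]]]'; python3 -m jog '[[[0.3,0,0,0.03,0],[0.3,0,0,0,0]]]'
```

```text
time: 20.45
position: [0.6171, 0.0119, 0.098]
tool_rot: [-0.0, 3.141, 0.002]
ft_force: [-5.6, 0.6, 12.7]
grip_width: 0.52
time: 20.7
position: [0.6171, 0.0119, 0.098]
tool_rot: [-0.0, 3.141, 0.003]
ft_force: [-8.2, -0.1, 17.8]
grip_width: 0.516
```

Seated at about 18 N. I'll release, rise, check the stack, and turn the jaws to lie across the label.

```bash
python3 -m jog '[[[0.3,0,0,-0.09,0],[1,0,0,0,0],[1,0,0,0,0],[1,0,0,0,0],[1,0,0,0,0],[1,0,0,-0.3,0],[1,0,0,-0.8,0],[1,0,0,-1,0],[1,0,0,-0.9,0],[1,0,0,0,1]]]'; python3 -m jog '[[[1,0,0,0,1],[1,0,0,0,1],[1,0,0,0,1],[1,0,0,0,1],[1,0,0,0,1],[1,0,0,0,1],[1,0,0,0,1],[1,0,0,0,1],[1,0,0,0,1],[1,0,0,0,1]]]'; python3 -m jog '[[[1,0,0,0,1],[1,0,0,0,1],[1,0,0,0,1],[1,0,0,0,1],[1,0,0,0,1],[1,0,0,0,1],[1,0,0,0,1],[1,0,0,0,0],[1,0,0,0,0]]]'
python3 - <<'E'
from h import *
s=get_state();print(s['position'],s['joint_positions']);print(R.from_rotvec(s['tool_rot']).as_matrix().round(3))
E
```

```text
time: 21.95
position: [0.6191, 0.0113, 0.2227]
tool_rot: [0.14, 3.131, 0.002]
ft_force: [-0.2, 1.5, -0.6]
grip_width: 0.999
time: 23.2
position: [0.617, 0.0117, 0.219]
tool_rot: [1.454, 2.784, 0.001]
ft_force: [0.8, -0.5, -0.6]
grip_width: 1.003
time: 24.32
position: [0.6169, 0.0118, 0.2185]
tool_rot: [2.219, 2.223, 0.001]
ft_force: [-0.8, 1.2, 0.7]
grip_width: 0.994
[0.61694795 0.01180758 0.21852444] [-0.856132    0.35647981  1.01973239  1.53178371 -0.3055786   1.42372201
  0.18194997]
[[-0.002  1.     0.001]
 [ 1.     0.002  0.   ]
 [ 0.     0.001 -1.   ]]
```

```bash
python3 -m jog '[[[1,-0.8,-0.2,0,0],[1,-1,-0.3,0,0],[1,-1,-0.3,0,0],[1,-1,-0.3,0,0],[1,-1,-0.3,0,0],[1,-1,-0.4,0,0],[1,-0.8,-0.3,0,0],[1,-0.4,-0.19,0,0],[1,0,0,0,0],[1,0,0,0,0]]]'
python3 - <<'E'
from h import *
s=get_state();print(s['position'],s['joint_positions'])
im,P=cam('top');hsv=cv2.cvtColor(im,cv2.COLOR_RGB2HSV);np.savez('pics/top3',im=im,P=P)
m=(cv2.inRange(hsv,np.array((22,120,80)),np.array((38,255,255)))>0)&(P[...,2]>.125)&(P[...,2]<.15)&(abs(P[...,0]-.615)<.04)&(abs(P[...,1]-.013)<.04)
Q=P[m];print('small',len(Q),np.percentile(Q,[2,50,98],axis=0).round(4))
im,P=cam('wrist');hsv=cv2.cvtColor(im,cv2.COLOR_RGB2HSV);np.savez('pics/w7',im=im,P=P);save('w7',im)
m=(cv2.inRange(hsv,np.array((20,80,80)),np.array((38,255,255)))>0)&(P[...,2]>.072)&(P[...,2]<.080)&(abs(P[...,0]-.5265)<.02)
Q=P[m];print('label',len(Q),np.percentile(Q,[1,50,99],axis=0).round(4),cv2.minAreaRect(Q[:,:2].astype(np.float32)*1000))
E
```

```text
time: 25.58
position: [0.5263, -0.2663, 0.2179]
tool_rot: [-2.218, -2.224, -0.001]
ft_force: [-0.2, 0.5, 0.1]
grip_width: 0.998
[ 0.52633478 -0.26631202  0.21788575] [-0.48072692  0.30358781  1.11017403  1.60168597 -0.27582433  1.40827771
  0.65931585]
small 388 [[ 0.5947 -0.0087  0.1298]
 [ 0.6142  0.0132  0.1375]
 [ 0.6363  0.0334  0.1409]]
label 712 [[ 0.5234 -0.3057  0.0737]
 [ 0.5274 -0.265   0.0767]
 [ 0.5317 -0.2274  0.0785]] ((527.8469848632812, -266.68548583984375), (8.78638744354248, 79.12678527832031), 0.05373100936412811)
```

View pics/w7.png

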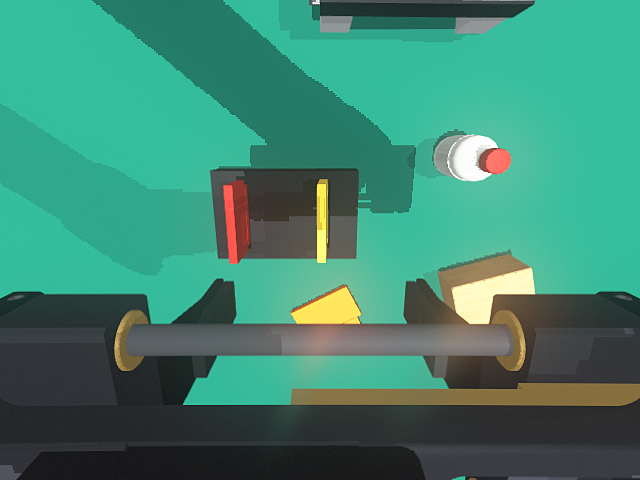

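The small core's top is 0.1375 (expected 0.138), so it is home. The wrist view shows the yellow holder at (321,220), square to the jaws and centred at (0.5277, −0.2667). The red spare is at (237,220) and stays clear. I'll descend with the jaws partly closed.

```bash
python3 -m jog '[[[0.4,-0.04,0.01,0.3,0],[0.4,0,0,0.5,0],[0.4,0,0,0.5,0],[0.4,0,0,0.3,0],[0.4,0,0,0.5,0],[0.4,0,0,0.9,0],[0.4,0,0,0.9,0],[0.4,0,0,0.6,0],[0.4,0,0,0.22,0],[0.4,0,0,0,0]]]' 50; python3 -m jog '[[[0,0,0,0,0],[0,0,0,0,0],[0,0,0,0,0],[0,0,0,0,0],[0,0,0,0,0],[0,0,0,0,0]]]'
```

```text
time: 26.92
position: [0.5255, -0.27, 0.0289]
tool_rot: [-2.221, -2.221, 0.001]
ft_force: [0.6, 0.3, 0.9]
grip_width: 0.399
time: 27.68
position: [0.5284, -0.2699, 0.0302]
tool_rot: [2.217, 2.22, 0.004]
ft_force: [6.0, 0.1, -0.3]
grip_width: 0.1
```

The grip reads 0.10, which is 8.7 mm across the panel. I'll ease off the small sideways preload and lift straight up.

```bash
python3 -m jog '[[[0,0,0.07,0,0],[0,0,0,-0.2,0],[0,0,0,-0.5,0],[0,0,0,-0.7,0],[0,0,0,-0.7,0],[0,0,0,-0.7,0],[0,0,0,-0.5,0],[0,0,0,0,0],[0,0,0,0,0]]]'; python3 -m jog '[[[0,0.5,0,0,0],[0,0.9,0,0,0],[0,1,-0.05,0,0],[0,1,-0.05,0,0],[0,1,-0.05,0,0],[0,1,-0.03,0,0],[0,0.9,0,0,0],[0,0.5,0,0,0],[0,0.2,0,0,0],[0,0,0,0,0]]]'
python3 - <<'E'
from h import *
eyes.get_image('wrist')
s=get_state();print(s['position'],s['ft_force'],s['joint_positions'])
im,P=cam('top');np.savez('pics/top4',im=im,P=P);hsv=cv2.cvtColor(im,cv2.COLOR_RGB2HSV)
im2,P2=cam('scene');np.savez('pics/sc4',im=im2,P=P2)
im3,P3=cam('wrist');np.savez('pics/w8',im=im3,P=P3)
s2=im2[180:330,270:480];save('sc4',np.vstack([cv2.resize(im3,(400,300)),cv2.resize(s2,(400,286))]))
E
```

```text
time: 28.8
position: [0.5276, -0.2693, 0.1602]
tool_rot: [-2.22, -2.22, 0.001]
ft_force: [0.0, -0.1, -1.1]
grip_width: 0.097
time: 30.05
position: [0.5207, 0.0099, 0.1607]
tool_rot: [-2.221, -2.222, 0.002]
ft_force: [0.2, -0.1, -1.3]
grip_width: 0.099
[0.52090325 0.00910907 0.16084664] [0.69284511 0.04749196 0.52218307] [-1.05785651  0.08441977  1.04862656  1.84244776 -0.07592281  1.25854093
  0.01189552]
```

View pics/sc4.png

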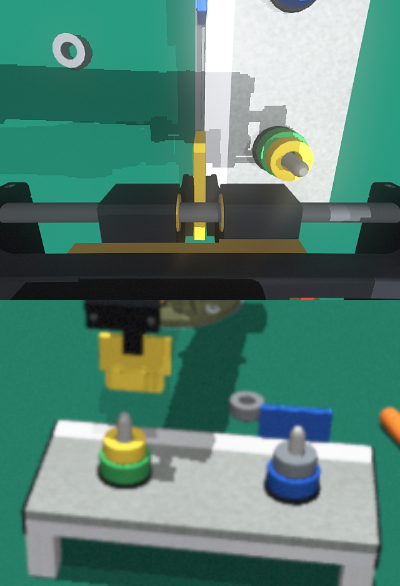

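The wrist view shows the held label at (200,180), in line with the channel and the blue label at (202,10). Both cores are stacked. I'll measure the label against the channel in the same frame.

Run:
```python
from h import *
z=np.load('pics/w8.npz');im,P=z['im'],z['P'];hsv=cv2.cvtColor(im,cv2.COLOR_RGB2HSV)
pc=lambda n,Q:print(n,len(Q),np.percentile(Q,[1,50,99],axis=0).round(4).tolist())
yl=cv2.inRange(hsv,np.array((18,80,60)),np.array((38,255,255)))>0
U=np.arange(640)[None,:];V=np.arange(480)[:,None]
m=yl&(abs(P[...,0]-.521)<.03)&(P[...,2]>.12)&(P[...,2]<.24)&(V<320);pc('label top region',P[m])
top=m&(P[...,2]>.198);pc('label top',P[top])
for y in (.03,.036,.042,.05): 
    q=P[m&(abs(P[...,1]-y)<.003)]; 
    if len(q):pc(' y%.3f'%y,q)
bl=cv2.inRange(hsv,np.array((105,120,60)),np.array((125,255,255)))>0
b=bl&(abs(P[...,0]-.521)<.02)&(P[...,2]>.08)&(P[...,2]<.14);pc('blue',P[b])
# board edge: for each y, profile of z over x
for y in (.08,.1,.12,.14):
    s=(abs(P[...,1]-y)<.004)&(P[...,0]>.495)&(P[...,0]<.56);Q=P[s];o=[]
    for a in np.arange(.504,.536,.002):
        q=Q[(Q[:,0]>=a)&(Q[:,0]<a+.002)]
        o.append((round(a,3),len(q),*( (np.percentile(q[:,2],[10,90])*1000).round(0).tolist() if len(q) else ())))
    print(y,o)
z=np.load('pics/sc4.npz');im,P=z['im'],z['P'];hsv=cv2.cvtColor(im,cv2.COLOR_RGB2HSV)
m=(cv2.inRange(hsv,np.array((18,80,60)),np.array((38,255,255)))>0)&(abs(P[...,0]-.521)<.03)&(P[...,2]>.12)&(P[...,2]<.24)&(abs(P[...,1])<.08)
pc('scene label',P[m]);
for a in np.arange(.125,.215,.01):
    q=P[m&(abs(P[...,2]-a)<.004)]
    if len(q):print(round(a,3),q[:,1].min().round(4),q[:,1].max().round(4),np.median(q[:,0]).round(4))
```

```text
label top region 2110 [[0.516, 0.0076, 0.1699], [0.5205, 0.0346, 0.2076], [0.5249, 0.0512, 0.2092]]
label top 1863 [[0.5161, 0.0075, 0.1998], [0.5205, 0.0321, 0.2077], [0.5249, 0.0511, 0.2092]]
 y0.030 240 [[0.5156, 0.0271, 0.1954], [0.5205, 0.03, 0.2078], [0.5246, 0.0329, 0.209]]
 y0.036 250 [[0.516, 0.0331, 0.2064], [0.5201, 0.036, 0.2077], [0.5246, 0.0389, 0.2092]]
 y0.042 266 [[0.5161, 0.0391, 0.2061], [0.5205, 0.0421, 0.2078], [0.525, 0.0449, 0.2092]]
 y0.050 518 [[0.5162, 0.0471, 0.1672], [0.5206, 0.0509, 0.2007], [0.5251, 0.0513, 0.2089]]
blue 269 [[0.519, 0.1531, 0.1292], [0.5229, 0.1574, 0.1311], [0.5268, 0.1616, 0.1327]]
0.08 [(np.float64(0.504), 16, 0.0, 1.0), (np.float64(0.506), 16, -1.0, 2.0), (np.float64(0.508), 16, -0.0, 2.0), (np.float64(0.51), 16, -0.0, 2.0), (np.float64(0.512), 8, 0.0, 1.0), (np.float64(0.514), 22, 84.0, 86.0), (np.float64(0.516), 22, 84.0, 87.0), (np.float64(0.518), 33, 82.0, 85.0), (np.float64(0.52), 33, 78.0, 81.0), (np.float64(0.522), 20, 62.0, 64.0), (np.float64(0.524), 23, 62.0, 64.0), (np.float64(0.526), 42, 63.0, 91.0), (np.float64(0.528), 3
[... 1645 characters left out ...]
38, 84.0, 87.0), (np.float64(0.518), 39, 82.0, 85.0), (np.float64(0.52), 37, 79.0, 82.0), (np.float64(0.522), 24, 62.0, 79.0), (np.float64(0.524), 35, 62.0, 64.0), (np.float64(0.526), 41, 63.0, 93.0), (np.float64(0.528), 36, 90.0, 92.0), (np.float64(0.53), 40, 90.0, 92.0), (np.float64(0.532), 39, 90.0, 92.0), (np.float64(0.534), 39, 90.0, 92.0), (np.float64(0.536), 39, 90.0, 92.0)]
scene label 914 [[0.5191, -0.0254, 0.1407], [0.525, 0.0153, 0.1749], [0.531, 0.0515, 0.2085]]
0.135 -0.011 0.0175 0.5224
0.145 -0.0193 0.044 0.5255
0.155 -0.0192 0.0437 0.5256
0.165 -0.0263 0.0521 0.5251
0.175 -0.0254 0.0517 0.5248
0.185 -0.0256 0.0517 0.5251
0.195 -0.0278 0.0513 0.5251
0.205 -0.0276 0.0512 0.5242
```

The wall is at x ≈ 0.527. The blue label's centre, which is already home, is at 0.5229 and mine is at 0.5205, so I'll shift +1.8 mm. Along y my label is at 0.012 (spindle 0.013). The foot is at 0.140. I'll lower it to just above the mouth.

```bash
python3 -m jog '[[[0,0,0.045,0,0],[0,0,0,0.3,0],[0,0,0,0.4,0],[0,0,0,0.35,0],[0,0,0,0.2,0],[0,0,0,0,0],[0,0,0,0,0]]]' 60
python3 - <<'E'
from h import *
im,P=cam('wrist');hsv=cv2.cvtColor(im,cv2.COLOR_RGB2HSV)
m=(cv2.inRange(hsv,np.array((18,80,60)),np.array((38,255,255)))>0)&(abs(P[...,0]-.521)<.03)&(P[...,2]>.148)&(P[...,2]<.17);m[320:]=0
print(get_state()['position'],np.percentile(P[m],[1,50,99],axis=0).round(4).tolist())
for y in(.08,.1,.12):
    s=(abs(P[...,1]-y)<.004);e=P[s&(P[...,2]>.087)&(P[...,2]<.094)&(P[...,0]<.56)];l=P[s&(P[...,2]>.077)&(P[...,2]<.088)&(P[...,0]<.524)&(P[...,0]>.5)]
    print(y,np.percentile(e[:,0],[1,3]).round(4),np.percentile(l[:,0],[2,98]).round(4))
E
```

```text
time: 31.12
position: [0.5222, 0.01, 0.111]
tool_rot: [-2.221, -2.221, 0.002]
ft_force: [-2.0, -0.5, -2.6]
grip_width: 0.097
[0.52226469 0.01003665 0.11106101] [[0.5173, 0.0087, 0.1497], [0.5217, 0.0333, 0.1576], [0.5261, 0.0524, 0.1592]]
0.08 [0.5268 0.5275] [0.5153 0.5221]
0.1 [0.5273 0.5279] [0.5155 0.5227]
0.12 [0.5271 0.5277] [0.5157 0.5227]
```

```bash
python3 -m jog '[[[0,0,0,0.1,0],[0,0,0,0.1,0],[0,0,0,0.1,0],[0,0,0,0,0]]]'; python3 -m jog '[[[0,0,0,0.1,0],[0,0,0,0,0]]]'; python3 -m jog '[[[0,0,0,0.1,0],[0,0,0,0,0]]]';python3 -m jog '[[[0,0,0,0.08,0],[0,0,0,0,0]]]'
```

```text
time: 31.68
position: [0.5227, 0.0108, 0.1001]
tool_rot: [-2.22, -2.22, -0.001]
ft_force: [-3.5, 0.4, 1.5]
grip_width: 0.098
time: 31.92
position: [0.5227, 0.0107, 0.0958]
tool_rot: [-2.22, -2.22, -0.0]
ft_force: [-6.2, 0.6, 7.7]
grip_width: 0.1
time: 32.17
position: [0.5227, 0.0106, 0.092]
tool_rot: [-2.22, -2.22, -0.0]
ft_force: [-7.4, 1.2, 10.5]
grip_width: 0.1
time: 32.42
position: [0.5226, 0.0105, 0.0887]
tool_rot: [-2.22, -2.22, 0.0]
ft_force: [-6.0, 0.2, 9.0]
grip_width: 0.099
```

```bash
python3 -m jog '[[[0,0,0,0.08,0],[0,0,0,0,0]]]';python3 -m jog '[[[0,0,0,0.06,0],[0,0,0,0,0]]]'
```

```text
time: 32.67
position: [0.5225, 0.0104, 0.0854]
tool_rot: [-2.22, -2.22, 0.0]
ft_force: [-5.6, 1.0, 8.7]
grip_width: 0.098
time: 32.92
position: [0.5226, 0.0104, 0.0839]
tool_rot: [-2.22, -2.22, 0.0]
ft_force: [-9.4, 0.4, 15.6]
grip_width: 0.099
```

The force has risen sharply at the expected depth. I'll check the panel's height and that the push holds steady.

```bash
python3 -m jog '[[[0,0,0,0.03,0],[0,0,0,0,0],[0,0,0,0,0]]]'
python3 - <<'E'
from h import *
im,P=cam('wrist');hsv=cv2.cvtColor(im,cv2.COLOR_RGB2HSV)
m=(cv2.inRange(hsv,np.array((18,80,60)),np.array((38,255,255)))>0)&(abs(P[...,0]-.521)<.02)&(P[...,2]>.12)&(P[...,2]<.145)&(P[...,1]<.07);m[320:]=0
print('label top',np.percentile(P[m],[1,50,99],axis=0).round(4).tolist())
b=(cv2.inRange(hsv,np.array((105,120,60)),np.array((125,255,255)))>0)&(abs(P[...,0]-.521)<.02)&(P[...,2]>.12)&(P[...,2]<.14);print('blue',np.percentile(P[b],[1,50,99],axis=0).round(4).tolist())
im2,P2=cam('scene');hsv=cv2.cvtColor(im2,cv2.COLOR_RGB2HSV)
m=(cv2.inRange(hsv,np.array((18,80,60)),np.array((38,255,255)))>0)&(abs(P2[...,0]-.521)<.02)&(P2[...,2]>.1)&(P2[...,2]<.14)&(abs(P2[...,1])<.08)
print('scene label',np.percentile(P2[m],[1,50,99],axis=0).round(4).tolist())
for n,h,zr in(('big',(50,80),(.097,.122)),('small',(18,38),(.122,.143))):
    m=(hsv[...,0]>h[0])&(hsv[...,0]<h[1])&(hsv[...,1]>80)&(P2[...,2]>zr[0])&(P2[...,2]<zr[1])&(abs(P2[...,0]-.6156)<.035)&(abs(P2[...,1]-.013)<.035)
    print(n,np.percentile(P2[m],[1,50,99],axis=0).round(4).tolist())
save('fin',cv2.resize(im2[180:330,240:480],(800,500)))
s=get_state();print(s['position'],s['ft_force'],s['time'])
E
```

```text
time: 33.3
position: [0.5226, 0.0105, 0.0838]
tool_rot: [-2.219, -2.219, -0.0]
ft_force: [-12.6, 1.1, 25.3]
grip_width: 0.098
label top [[0.518, 0.0093, 0.1219], [0.5225, 0.0339, 0.1309], [0.5267, 0.0529, 0.1323]]Traceback (most recent call last):
  File "<stdin>", line 5, in <module>
    return _quantile_unchecked(
        a, q, axis, out, overwrite_input, method, keepdims, weights)
    return _ureduce(a,
                    func=_quantile_ureduce_func,
    ...<5 lines>...
                    overwrite_input=overwrite_input,
                    method=method)
    r = func(a, **kwargs)
    result = _quantile(arr,
                       quantiles=q,
    ...<2 lines>...
                       out=out,
                       weights=wgt)
    slices_having_nans = np.isnan(arr[-1, ...])
                                  ~~~^^^^^^^^^
IndexError: index -1 is out of bounds for axis 0 with size 0
```

The label's top is at 0.131 (the same +0.7 mm reading as in the rack), so it is home against a dead stop. I'll ease the push slightly and take a last look.

```bash
python3 -m jog '[[[0,0,0,-0.025,0],[0,0,0,0,0],[0,0,0,0,0]]]'
python3 - <<'E'
from h import *
im2,P2=cam('scene');hsv=cv2.cvtColor(im2,cv2.COLOR_RGB2HSV)
def pc(n,h,zr,c):
    m=(hsv[...,0]>h[0])&(hsv[...,0]<h[1])&(hsv[...,1]>80)&(P2[...,2]>zr[0])&(P2[...,2]<zr[1])&(abs(P2[...,0]-c)<.035)&(abs(P2[...,1]-.013)<.045)
    print(n,m.sum(),np.percentile(P2[m],[1,50,99],axis=0).round(4).tolist() if m.any() else '')
pc('label',(18,38),(.1,.14),.521);pc('big',(50,80),(.097,.122),.6156);pc('small',(18,38),(.122,.143),.6156)
save('fin',cv2.resize(im2[180:330,240:480],(800,500)))
s=get_state();print(s['position'],s['ft_force'],s['time'])
E
```

```text
time: 33.72
position: [0.5226, 0.0104, 0.0839]
tool_rot: [-2.22, -2.219, -0.0]
ft_force: [-10.4, 0.8, 17.6]
grip_width: 0.098
label 341 [[0.5214, -0.024, 0.1004], [0.5262, 0.0241, 0.1163], [0.5368, 0.0533, 0.1329]]
big 280 [[0.6114, -0.009, 0.0973], [0.64, 0.0198, 0.1106], [0.6467, 0.0418, 0.1204]]
small 290 [[0.5979, -0.0052, 0.1227], [0.6308, 0.0177, 0.1365], [0.6412, 0.0368, 0.1403]]
[0.52257825 0.01046173 0.08386111] [-10.42381458   1.54332041  16.44397647] 33.775
```

View pics/fin.png

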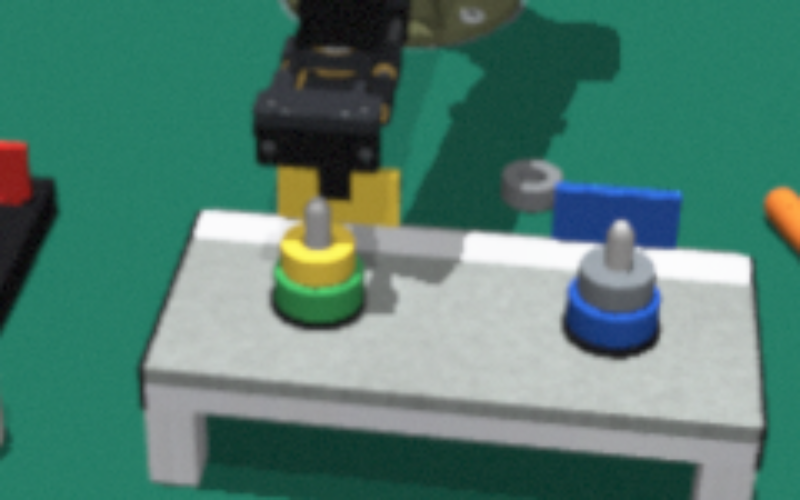

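The picture shows green then yellow stacked on the spindle at (318,270), and the holder held behind it at (338,195). The pushing force is about 17 N, at most 9 N of it taken by the lip. Handing in.

```bash
python3 -c "
from bench import job,get_state
print(job.close_job());s=get_state();print(s['time'],s['position'],s['ft_force'],s['grip_width'])"
```

```text
the job is handed in; nothing more can be done
None
the job is handed in; nothing more can be done
```

The job is handed in at about 34 s. Both cores are on the empty spindle, and the yellow label holder is home in the channel, still gripped and pressed down. No verdict was reported.

**Last checks**
- **Cores:** with each let go, the big core's top measured 0.117 m (expected 0.118) and the small core's 0.1375 m (expected 0.138). Both were centred on the post to within about 1–2 mm.
- **Label height:** the panel's top was at 0.131 m (0.130 expected). The camera had read the same 0.7 mm high in the rack, so the foot is on the channel floor.
- **Label position:** its back lies on the wall, and its centre is about 1 mm from the spindle's middle along the shelf, last measured just before insertion. I kept the card side out by not turning the holder, but did not see the card in a picture.
- **Push:** about 16–18 N downward at the last readings, above the suggested 12–15 N. I estimate at least 7 N of it reaches the floor after the lip's resistance; I could not measure that directly.

**What disagreed**
- **Fingertips:** they sit about 29 mm short of the reported TCP, so the first close on the big core gripped only air. The core did not move, and I allowed for the offset afterwards.
- **Failed check:** one check script failed because the blue label was out of view. I repeated the other measurements.
- **Not re-measured:** I did not measure the spare, bottle, carton or screwdriver again. I saw no contact with any of them.

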